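Slide the loaded serving board out over the scrap bowl and hold it

ROBOT

A 6-joint arm with a two-finger parallel gripper is mounted at the origin on a cart in front of the work surface, level with it; the furniture and walls round the work are solid. World frame = base frame: x ahead of the robot, y to its left, z up, the work surface at z = 0. Lengths are in mm, angles in rad, forces in N, time in s.
With the tool pointing down it reaches from about 275 to 1000 mm from the base axis. Payload 8.4 kg.
Tool frame: the origin (TCP) lies on the centre line of the jaws, within the pads' length; the fingertips stand r.tip_reach ahead of it and the grasp point (between the pads) lies 11 mm behind it (r.tip_reach is the distance from the TCP to the fingertips, in mm); z points along the fingers, y is the line along which they close (so a half turn about z gives the same grasp; the last joint's range is limited). The gripper opens to 85 mm and grips with 20 to 120 N. Pads are 22 mm wide; open, the fingers measure 114 mm over their backs; the gripper's body (76 mm by 85 mm) begins 54 mm behind the grasp point. The pads swing forward as they close: fully open they stand 13 mm farther back than shut.
Start: joints at [-1.301, 0.353, 1.633, -0, 1.155, -0.002], TCP at [167.79, -602.059, 239.281] pointing down, gripper open.
Joint ranges: [-2.63, 2.63], [-0.92, 2.1], [0.06, 2.66], [-1.3, 4.44], [0, 2.69], [-3.02, 3.02]. Speed limits (rad/s): [2.22, 2.22, 2.79, 3.14, 3.14, 3.14].

INTERFACE

Orientations are given as [roll, pitch, yaw] about the fixed x, y, z axes, in that order (R = Rz(yaw) Ry(pitch) Rx(roll)).
In Python, from rig import r gives the robot as it stands.
- The arm moves only by the tool carry_out, never from a script. Its argument "targets" is a list of rows, each an object with "dp": the shift along the tool's x, y, z in mm, a list of three; "yaw": the turn about the tool's z in degrees. A call has 1 to 12 rows; each row is the pose to reach, as a shift and turn from the pose commanded when the call began, along the tool's axes at that moment; what a row does not reach only later rows make up. A row lasts 1/8 s, in which the tool goes at most 62.5 mm and 10.7 degrees, less where a joint would pass 70% of its speed; a pose out of reach is approached as far as the arm can. A call with a gripper value outside its range is refused whole. "fingers" is the opening, from -1 (shut) to 1 (fully open), so that 0 is half open, set as the call begins (left out, the last holds). The fingers move at their own pace and stop on an object; "grip_force" is the grip in N (left out, the last holds). Time passes only in rows, so rows that repeat a pose let the fingers close. It gives the time, the measured TCP pose, the force, the opening and the grip force at its end, in the units of the state.
- r.sense(): the state, without advancing time (a new reading comes with each control period).
- r.grab_frame(name): name is "side" or "top"; returns the picture (420x560x3 uint8, red, green, blue); there is no depth.
- r.get_calibration(name): a dict with "fx", "fy", "cx", "cy" (pixels), "rvec" (rotation vector, rad) and "tvec" (3), from world to camera coordinates, as OpenCV has them. Camera axes: x right, y down, z forward; pixel columns grow to the right and rows downward; lengths in mm; the calibration is good to about 2 mm. A picture is of the moment at which its call begins. get_calibration takes no time and is no camera call.
- r.sign_off(): hands the job in; it is judged then, once.
The state is a dict: "clock": time; "qpos": joint angles; "qvel": joint speeds; "joint_efforts": joint torques, N m; "eef_pos": TCP position; "tcp_rot": TCP orientation; "contact_force": force on the tool from outside, world axes, zero at the start; "wrist_torque": the same for the moment, N m; "opening": opening from 0.0 (shut) to 1.0 (fully open); "grasp_force": force on a finger pad.
Only numpy, scipy, OpenCV 4.12 (cv2) and the standard library are available. Lean on these libraries where they do the work, as an engineer would, in place of code of your own. Each camera call takes 0.05 s, during which the arm holds its last target. There are 200 camera calls.

TASK

Slide the paddle board along the green riser, out over the scrap bowl, until the dark line across the board lies along the riser's edge beside the bowl, square to it; do not lift the board off the riser, let it tip or disturb the used tin riding on it or the jar, round tin, mug and tomato standing near. With that much overhang the board would tip over, so finish while still holding the board, which lies level on the riser and still, so that I can sweep the tin off into the bowl.

Things in the scene. Friction and masses are not known exactly. Their poses are not given: they have to be found in the camera images.
- riser: Green low worktop riser (a small bench), fixed: top slab 220 (x) x 370 (y) mm, its flat top 70 mm above the worktop. Origin on the worktop under the middle of the edge beside the bowl; +y runs along the slab away from the bowl (the slab covers y 0 to 370 mm), -y is the direction in which the board is slid out, z up.
- riser_edge (a point): Middle of the riser's top edge beside the bowl, 70 mm above the worktop; axes as the riser. The edge runs along x.
- board: Loose wooden paddle board lying flat on the riser, about 0.4 to 0.65 kg: blade 140 (x) x 300 (y) x 18 mm thick (y -150 to +150 mm), and a handle neck 34 mm wide (x), 100 mm long and 18 mm thick running on to y = +245 mm. Origin under the middle of the blade; -y points out over the bowl, handle at +y, z up. It starts with 20 to 70 mm of the blade overhanging the edge, a little skew.
- board_line (a point): Middle of the dark line, 5 mm wide, inlaid across the board's top face at y = +35 mm of the board (185 mm behind its outer end); axes as the board. With this line at the edge, board and tin would tip if not held: about 1 to 3 N down at the handle keeps them level.
- board_handle (a point): Middle of the handle neck, half-way through its thickness (9 mm above the riser's top), 165 mm behind the line; axes as the board. Grip across x, 34 mm wide, sides free; the riser's top lies right under the neck.
- tin_center (a point): Middle of the used flat tin with a whitish top, green sides and rounded corners, 63 x 107 x 26 mm, 0.09 to 0.18 kg, lying loose across the outer part of the board, about 130 mm outward of the line (board -y); only friction keeps it there. It stays on its place on the board.
- scrap_bowl: Blue bowl, fixed, 136 mm across and 48 mm high, on the worktop beyond the riser's edge, under the place where the tin will come; origin under its middle.
- jar_center (a point): Middle of a jam jar with yellow lid, 70 x 70 x 101 mm; leave alone.
- fish_center (a point): Middle of a round flat unopened tin, 86 mm across, 40 mm high, standing on the worktop; leave alone.
- mug_center (a point): Middle of a pale blue mug, 87 x 123 x 96 mm; leave alone.
- tomato_center (a point): Middle of a red tomato, 69 x 69 x 71 mm; leave alone.
There are look-alikes about, which are no part of the job. There is more than one size of the part that bears tin_center; the job needs the larger.

How it is judged:
By the outcome, as a careful person would: the job done as asked, in the order asked, and still so for the second after the job is handed in, while the arm keeps its last pose, push and grip.
It also fails if it takes over 40 s, if anything falls off the work surface, if the arm or the gripper's body presses on something with over 40 N, if the wrist force passes 120 N, or if a joint passes its speed limit or range.

## Working session

There is one attempt and no reset: what is moved stays moved. The work goes in short steps, Python scripts to look and compute and a tool call to move; the robot and the scene stay as the last step left them, time stands still between calls to the robot, and variables do not carry over. Pictures are saved under pics/ and viewed, at most 10 in all, crops included, and the job is handed in when it is done.

Besides the shell and the picture viewer there is one more tool, called after "Call:" by a JSON object that holds its "op" and its "data". carry_out: Moves the arm, as the interface text tells. Its arguments: {"type":"object","properties":{"targets":{"type":"array","items":{"type":"object","properties":{"dp":{"type":"array","items":{"type":"number"}},"yaw":{"type":"number"}}}},"fingers":{"type":"number"},"grip_force":{"type":"number"}},"required":["targets"]}

```bash
mkdir -p pics; ls; cat > h.py <<'E'
import numpy as np, cv2
from rig import r
def cal(n):
    c=r.get_calibration(n);K=np.array([[c['fx'],0,c['cx']],[0,c['fy'],c['cy']],[0,0,1.]])
    R=cv2.Rodrigues(np.array(c['rvec'],float))[0];t=np.array(c['tvec'],float).ravel();return K,R,t
def ray(n,uv,z):
    K,R,t=cal(n);uv=np.atleast_2d(uv).astype(float)
    d=(np.linalg.inv(K)@np.c_[uv,np.ones(len(uv))].T).T@R;C=-R.T@t
    return C+d*((z-C[2])/d[:,2])[:,None]
def proj(n,P):
    K,R,t=cal(n);p=(np.atleast_2d(P)@R.T+t)@K.T;return p[:,:2]/p[:,2:]
def shot(n,f):
    im=r.grab_frame(n);cv2.imwrite('pics/'+f,im[:,:,::-1]);return im
E
python3 - <<'E'
from h import *
for n in('top','side'):
    shot(n,n+'0.png');K,R,t=cal(n);print(n,K[0,0],-R.T@t,R[2])
s=r.sense();print(s,r.tip_reach)
E
```

```text
pics
top 484.6952175225878 [ 449.74818687  -35.9375091  1232.62668107] [ 0.08332625 -0.02248639 -0.99626859]
side 417.4883960219519 [210.28518594 737.01501101 514.09793674] [ 0.37306844 -0.81261982 -0.4477376 ]
{'clock': 0.1, 'qpos': array([-1.30139268e+00,  3.53594515e-01,  1.63403676e+00, -1.23787145e-05,
        1.15520018e+00, -2.42762317e-03]), 'qvel': array([-0.00061573, -0.00278546, -0.00109975,  0.00068913,  0.0002161 ,
        0.00078   ]), 'joint_efforts': array([-2.26325383e-04, -6.06360054e+01, -3.42819393e+01,  2.01699231e-05,
        4.02509206e-03, -7.83193990e-07]), 'eef_pos': array([ 167.68190449, -601.66588939,  238.63683009]), 'tcp_rot': array([-3.14035383e+00,  8.31141347e-06,  2.71836282e-01]), 'contact_force': array([-0.33904725, -0.23626477, -0.7355614 ]), 'wrist_torque': array([-0.02444674, -0.03108072, -0.00169886]), 'grasp_force': 0.0, 'opening': 0.9999004344291234} 8.0
```

View pics/top0.png

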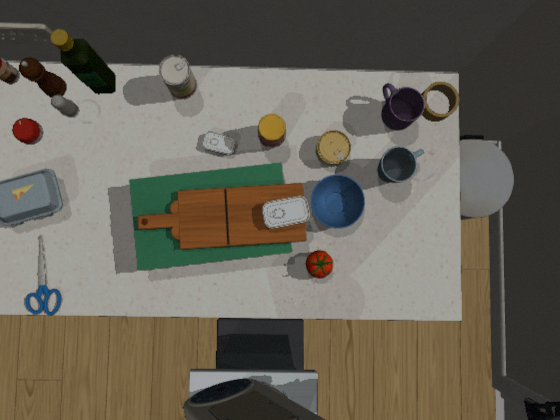

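View pics/side0.png

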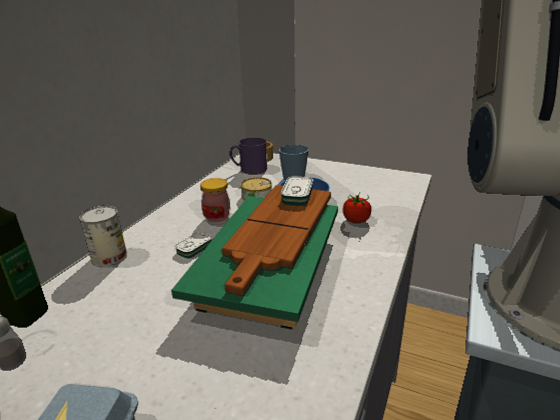

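The top view shows the green riser (cols 131–292, rows 165–270), the board's line near (227,217), the handle near (155,221), the tin at (286,212) and the bowl at (337,202). The side view shows the same layout, with the handle end at (240,283). Next I'll measure these.

```bash
cat > m.py <<'E'
from h import *
def hsv(im): return cv2.cvtColor(im,cv2.COLOR_RGB2HSV)
def big(m):
    c=max(cv2.findContours(m,cv2.RETR_EXTERNAL,cv2.CHAIN_APPROX_NONE)[0],key=cv2.contourArea);return c[:,0,:]
def greenmask(im): return cv2.inRange(hsv(im),(60,80,40),(90,255,255))
def woodmask(im):
    m=cv2.inRange(hsv(im),(3,120,50),(18,255,255));z=np.zeros_like(m);z[155:275,100:340]=m[155:275,100:340];return z
def fitl(P):
    vx,vy,x,y=cv2.fitLine(P[:,:2].astype(np.float32),cv2.DIST_HUBER,0,.01,.01).ravel();return np.array([x,y]),np.array([vx,vy])
E
python3 - <<'E'
from m import *
im=cv2.imread('pics/top0.png')[:,:,::-1].copy()
g=big(greenmask(im)); P=ray('top',g,70)[:,:2]
h=cv2.convexHull(P.astype(np.float32));rc=cv2.minAreaRect(h);print('riser',rc,cv2.boxPoints(rc).round(1).tolist())
w=woodmask(im);c=big(cv2.morphologyEx(w,cv2.MORPH_CLOSE,np.ones((9,9))));W=ray('top',c,88)[:,:2]
print('board',W.min(0),W.max(0))
H=hsv(im)
# dark line by columns: darkest in row within 200..255
row=[]
for v in range(192,243,3):
    a=im[v,215:240].astype(float).sum(1);d=np.clip(np.median(a)-a-60,0,None)
    if d.sum()>0:row.append((215+(d*np.arange(25)).sum()/d.sum(),v))
L=ray('top',row,88);print('line',np.array(row).round(1).tolist());print(fitl(L),L[:,:2].mean(0))
# side edges of blade
for nm,sel in(('hi',0),('lo',1)):
    pts=[]
    for u in list(range(184,222))+list(range(232,258)):
        v=np.where(w[:,u])[0]
        if len(v):pts.append((u,v.min() if sel==0 else v.max()+1))
    print(nm,fitl(ray('top',pts,88)))
pts=[]
for u in range(142,168):
    v=np.where(w[:,u])[0];pts.append((u,v.min(),v.max()+1))
pts=np.array(pts)
A=ray('top',pts[:,:2],88);B=ray('top',pts[:,[0,2]],88)
print('neck',fitl(A),fitl(B),A[::8,:2],B[::8,:2])
tm=cv2.inRange(H,(0,0,110),(180,70,255));z=np.zeros_like(tm);z[190:235,255:315]=tm[190:235,255:315]
print('tin',cv2.minAreaRect(ray('top',big(z),114)[:,:2].astype(np.float32)))
b=cv2.inRange(H,(100,100,30),(120,255,255));b[:, :300]=0;b[:150]=0;b[240:]=0
print('bowl',cv2.minEnclosingCircle(ray('top',big(b),48)[:,:2].astype(np.float32)))
cr=cv2.resize(im[150:285,110:380],None,fx=2.9,fy=2.9,interpolation=cv2.INTER_CUBIC)[:,:,::-1];cv2.imwrite('pics/crop0.png',cr)
E
```

```text
riser ((530.4593505859375, 110.47108459472656), (217.95127868652344, 367.4595642089844), 7.76453161239624) [[397.70001220703125, 277.79998779296875], [447.29998779296875, -86.30000305175781], [663.2999877929688, -56.900001525878906], [613.5999755859375, 307.20001220703125]]
board [ 451.77908813 -116.69880134] [611.32976407 277.19096711]
line [[224.9, 192.0], [225.2, 195.0], [225.3, 198.0], [225.4, 201.0], [225.5, 204.0], [225.8, 207.0], [225.9, 210.0], [226.3, 213.0], [226.1, 216.0], [226.4, 219.0], [226.5, 222.0], [226.7, 225.0], [226.8, 228.0], [227.3, 231.0], [227.2, 234.0], [227.4, 237.0], [227.5, 240.0]]
(array([536.23486,  70.92297], dtype=float32), array([0.99663436, 0.08197547], dtype=float32)) [529.13570048  70.28671695]
hi (array([593.5984 , 100.49631], dtype=float32), array([ 0.08172443, -0.996655  ], dtype=float32))
lo (array([456.9034  ,  74.651405], dtype=float32), array([ 0.07931519, -0.9968496 ], dtype=float32))
neck (array([528.6498 , 246.23776], dtype=float32), array([ 0.07680304, -0.9970463 ], dtype=float32)) (array([496.0524, 239.5531], dtype=float32), array([ 0.07367113, -0.99728256], dtype=float32)) [[527.5124791  267.94935163]
 [527.88183252 249.25468243]
 [530.61055316 230.63754857]
 [533.34236691 211.99931152]] [[494.59743125 266.57196272]
 [494.95291071 247.92123614]
 [497.65652626 229.34767572]
 [498.01355607 210.66432454]]
tin ((540.6928100585938, -69.7207260131836), (63.795562744140625, 106.4527816772461), 12.411995887756348)
bowl ((574.7560424804688, -197.91065979003906), 66.48005676269531)
```

View pics/crop0.png

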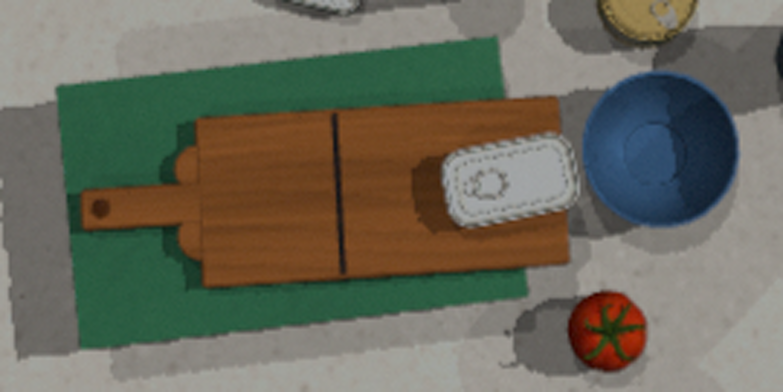

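```bash
cat >> m.py <<'E'
def edge(im):
    # right-hand green boundary, sub-pixel along columns, on rows clear of the board
    h=hsv(im)[:,:,1].astype(float);G=greenmask(im);pts=[]
    for v in list(range(170,183))+list(range(250,262)):
        c=np.where(G[v,:300])[0]
        if not len(c):continue
        c=c.max();s=im[v,c-8:c+9].astype(float);s=s[:,0] # red: low on green, high on table
        a,b=s[:4].mean(),s[-4:].mean();k=np.where((s[:-1]<(a+b)/2)&(s[1:]>=(a+b)/2))[0]
        if len(k):k=k[0];pts.append((c-8+k+((a+b)/2-s[k])/(s[k+1]-s[k]),v))
    return np.array(pts)
E
python3 - <<'E'
from m import *
im=cv2.imread('pics/top0.png')[:,:,::-1].copy()
p=edge(im);print(p.round(1).tolist());E=ray('top',p,70);c,d=fitl(E);d=d*np.sign(d[0]);print(c,d,np.degrees(np.arctan2(d[1],d[0])))
g=big(greenmask(im));P=ray('top',g,70)
for v,a in(((140,270),'top'),):
    t=np.array([(u,np.where(greenmask(im)[:,u])[0].min()) for u in range(150,280)]);b=np.array([(u,np.where(greenmask(im)[:270,u])[0].max()+1) for u in range(150,280)])
    for q in(t,b):
        c2,d2=fitl(ray('top',q,70));d2*=np.sign(d2[1]);print('long',c2,d2,np.degrees(np.arctan2(-d2[0],d2[1])))
ang=np.radians(7.76);ex=np.array([np.cos(ang),np.sin(ang)]);ey=np.array([-ex[1],ex[0]]);o=np.array([555.3,-71.6])
for n,uv,z in(('tomato',(320,264),50),('jar',(272,129),101),('fish',(333,148),40),('bowl',(337,202),48),('mug',(398,165),96)):
    q=ray('top',uv,z)[0,:2]-o;print(n,q@ex,q@ey)
E
```

```text
[[282.0, 170.0], [282.1, 171.0], [282.3, 172.0], [282.5, 173.0], [282.5, 174.0], [282.8, 175.0], [282.9, 176.0], [283.0, 177.0], [283.3, 178.0], [283.4, 179.0], [283.6, 180.0], [283.9, 181.0], [283.8, 182.0], [291.8, 250.0], [291.6, 251.0], [290.0, 252.0], [279.9, 253.0], [271.1, 254.0], [262.9, 255.0], [258.8, 256.0], [247.2, 257.0], [241.4, 258.0], [232.0, 259.0], [223.0, 260.0], [216.2, 261.0]]
[594.82733  -52.836277] [ 0.96251273 -0.2712366 ] -15.7378645
long [640.1652  103.86941] [-0.13532177  0.9908017 ] 7.777227
long [421.4034   96.71268] [-0.13637845  0.9906568 ] 7.838336
tomato -146.33089557164655 -65.995087238892
jar 185.53586163448307 13.048478550382068
fish 135.88897071233677 -135.03068964209046
bowl -0.6612243640802357 -126.63540235499741
mug 66.57398464434179 -275.74536191955315
```

Call:
{"op": "carry_out", "data": {"targets": [{"dp": [0, 0, 0], "yaw": -5}], "fingers": 0.1}}

```text
clock: 0.22
eef_pos: [167.7, -601.7, 238.8]
tcp_rot: [-3.141, -0.0, 0.361]
contact_force: [-0.8, -0.5, -0.5]
opening: 0.814
grasp_force: 0.0
```

Call:
{"op": "carry_out", "data": {"targets": [{"dp": [18, -20, 0], "yaw": -2}, {"dp": [55, -60, 0], "yaw": -7}, {"dp": [97, -104, 0], "yaw": -12}, {"dp": [139, -149, 0], "yaw": -17}, {"dp": [181, -194, 0], "yaw": -22}, {"dp": [223, -239, 0], "yaw": -27}, {"dp": [265, -284, 0], "yaw": -32}, {"dp": [307, -329, 0], "yaw": -37}, {"dp": [349, -374, 0], "yaw": -42}, {"dp": [391, -419, 0], "yaw": -47}, {"dp": [430, -461, 0], "yaw": -52}, {"dp": [460, -493, 0], "yaw": -56}]}}

```text
clock: 1.72
eef_pos: [425.6, 23.4, 239.3]
tcp_rot: [3.141, -0.0, 1.34]
contact_force: [-0.9, -0.3, -0.6]
opening: 0.55
grasp_force: 0.0
```

Call:
{"op": "carry_out", "data": {"targets": [{"dp": [30, 5, 10], "yaw": -2}, {"dp": [75, 12, 30], "yaw": -6}, {"dp": [120, 19, 55], "yaw": -10}, {"dp": [165, 26, 80], "yaw": -14}, {"dp": [205, 33, 100], "yaw": -17}, {"dp": [224, 36, 115], "yaw": -18}, {"dp": [228, 36, 125], "yaw": -18.1}, {"dp": [228, 36, 129], "yaw": -18.1}, {"dp": [228, 36, 129], "yaw": -18.1}]}}

```text
clock: 2.85
eef_pos: [512.8, 233.7, 110.4]
tcp_rot: [-3.141, 0.0, 1.652]
contact_force: [0.5, -0.4, -1.1]
opening: 0.552
grasp_force: 0.0
```

```bash
python3 - <<'E'
from m import *
im=shot('side','side1.png');s=r.sense();print(s['eef_pos'],s['tcp_rot'],s['contact_force'])
cv2.imwrite('pics/c1.png',cv2.resize(im[120:360,130:410],None,fx=2.4,fy=2.4,interpolation=cv2.INTER_CUBIC)[:,:,::-1])
E
```

```text
[513.08863403 233.80171808 110.71463863] [3.14141238e+00 1.70971595e-05 1.65139118e+00] [ 0.394658   -0.09099213  0.71008916]
```

View pics/c1.png

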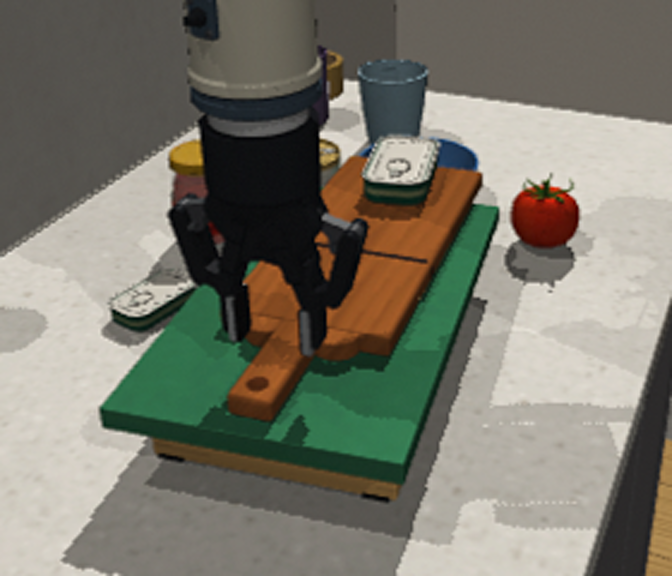

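The fingers straddle the neck (crop (235,320) and (312,335)), centred over it. Descending.

Call:
{"op": "carry_out", "data": {"targets": [{"dp": [0, 0, 7], "yaw": 0}, {"dp": [0, 0, 15], "yaw": 0}, {"dp": [0, 0, 22], "yaw": 0}, {"dp": [0, 0, 27], "yaw": 0}, {"dp": [0, 0, 29], "yaw": 0}, {"dp": [0, 0, 30], "yaw": 0}]}}

```text
clock: 3.65
eef_pos: [513.2, 234.6, 80.2]
tcp_rot: [-3.141, 0.0, 1.652]
contact_force: [-0.0, -0.1, 0.2]
opening: 0.558
grasp_force: 0.0
```

Call:
{"op": "carry_out", "data": {"targets": [{"dp": [0, 0, 0.7], "yaw": 0}, {"dp": [0, 0, 1.4], "yaw": 0}, {"dp": [0, 0, 2], "yaw": 0}, {"dp": [0, 0, 2], "yaw": 0}]}}

```text
clock: 4.15
eef_pos: [513.2, 234.5, 78.3]
tcp_rot: [3.142, 0.0, 1.652]
contact_force: [-0.6, -0.6, 0.5]
opening: 0.551
grasp_force: 0.0
```

```bash
python3 - <<'E'
from m import *
im=shot('side','side2.png')
cv2.imwrite('pics/c2.png',cv2.resize(im[220:310,190:300],None,fx=6,fy=6,interpolation=cv2.INTER_CUBIC)[:,:,::-1])
E
```

```text
(no output)
```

View pics/c2.png

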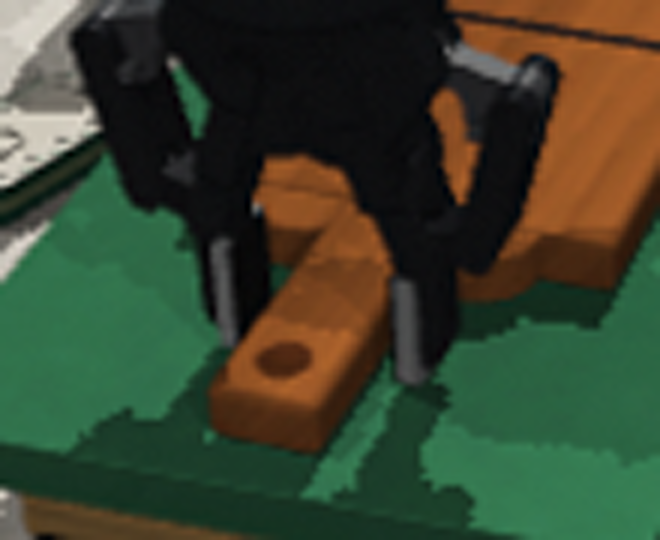

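The pads sit beside the neck with the tips just above the green (right tip at (410,375)). Closing now.

Call:
{"op": "carry_out", "data": {"targets": [{"dp": [0, 0, 0]}, {"dp": [0, 0, 0]}, {"dp": [0, 0, 0]}, {"dp": [0, 0, 0]}, {"dp": [0, 0, 0]}, {"dp": [0, 0, 0]}], "fingers": -0.6, "grip_force": 40}}

```text
schema error: expected keys dp, yaw
```

```bash
cat > chk.py <<'E'
import sys
from m import *
im=shot('top',sys.argv[1]);u0=int(sys.argv[2])
p=[]
G=greenmask(im)
for v in list(range(171,181))+list(range(246,251)):
    c=np.where(G[v,240:300])[0]
    if not len(c):continue
    c=240+c.max();s=im[v,c-6:c+7,0].astype(float);a,b=s[:3].mean(),s[-3:].mean();k=np.where((s[:-1]<(a+b)/2)&(s[1:]>=(a+b)/2))[0]
    if len(k):p.append((c-6+k[0]+((a+b)/2-s[k[0]])/(s[k[0]+1]-s[k[0]]),v))
E=ray('top',p,70);ce,de=fitl(E);de*=np.sign(de[0])
row=[]
for v in range(188,246,2):
    a=im[v,u0-11:u0+12].astype(float).sum(1)
    d=np.clip(np.median(a)*.6-a,0,None)
    if d.sum()>20:row.append((u0-11+(d*np.arange(23)).sum()/d.sum(),v))
row=np.array(row);L=ray('top',row,88);cl,dl=fitl(L);dl*=np.sign(dl[0])
A=lambda d:np.degrees(np.arctan2(d[1],d[0]))
ex=np.array([np.cos(np.radians(7.8)),np.sin(np.radians(7.8))]);ey=np.array([-ex[1],ex[0]])
mid=L[:,:2].mean(0)
tm=cv2.inRange(hsv(im),(0,0,110),(180,70,255));z=np.zeros_like(tm);z[185:245,245:400]=tm[185:245,245:400];z[:,:255]=0
print('edge',len(p),ce,A(de),'line',len(row),mid,A(dl),row[[0,-1]])
o=np.array([555.3,-71.6])
print('line y rel edge', (mid-ce)@ey,'x rel',(mid-o)@ex,'skew to go',7.8-A(dl))
s=r.sense();print(s['clock'],s['eef_pos'],s['tcp_rot'],s['contact_force'],s['wrist_torque'],s['opening'],s['grasp_force'])
E
python3 chk.py t1.png 226
```

```text
edge 15 [561.1896  -71.56558] 7.746694 line 27 [529.14583157  70.31046088] 4.6784205 [[224.96568627 190.        ]
 [227.99435028 242.        ]]
line y rel edge 144.9122183839761 x rel -6.652726453076793 skew to go 3.1215796
4.25 [513.17685097 234.563667    78.30018365] [ 3.14158833e+00 -2.14804888e-05  1.65234963e+00] [-0.85844476  0.79745272  0.98308561] [ 0.00566718 -0.01890687 -0.00693262] 0.5508187806039827 0.0
```

Call:
{"op": "carry_out", "data": {"targets": [{"dp": [0, 0, 0], "yaw": 0}, {"dp": [0, 0, 0], "yaw": 0}, {"dp": [0, 0, 0], "yaw": 0}, {"dp": [0, 0, 0], "yaw": 0}, {"dp": [0, 0, 0], "yaw": 0}, {"dp": [0, 0, 0], "yaw": 0}], "fingers": -0.6, "grip_force": 40}}

```text
clock: 5.0
eef_pos: [513.5, 234.7, 78.5]
tcp_rot: [3.141, -0.0, 1.652]
contact_force: [1.4, -0.6, 6.0]
opening: 0.389
grasp_force: 40.9
```

```bash
python3 chk.py t2.png 226
```

```text
edge 15 [579.25305 -69.07283] 7.7193027 line 27 [529.14593245  70.29319313] 5.243756 [[224.5648415 190.       ]
 [228.        242.       ]]
line y rel edge 144.87690302449442 x rel -6.654970015040521 skew to go 2.5562444
5.05 [513.53404591 234.66662035  78.55265909] [ 3.14084834e+00 -2.02348594e-04  1.65242623e+00] [ 0.91658803 -1.21905042  5.76200656] [-0.09191983 -0.2097012   0.22279432] 0.38404622851338643 40.90721547603607
```

Call:
{"op": "carry_out", "data": {"targets": [{"dp": [-0.5, 0, 0], "yaw": 0}, {"dp": [-1.5, 0.1, 0], "yaw": 0}, {"dp": [-3, 0.2, 0], "yaw": -0.1}, {"dp": [-5.5, 0.4, 0], "yaw": -0.1}, {"dp": [-8.5, 0.6, 0], "yaw": -0.2}, {"dp": [-11.5, 0.8, 0], "yaw": -0.2}, {"dp": [-14.5, 1, 0], "yaw": -0.3}, {"dp": [-17.5, 1.2, 0], "yaw": -0.3}, {"dp": [-20.5, 1.4, 0], "yaw": -0.4}, {"dp": [-22.5, 1.5, 0], "yaw": -0.4}, {"dp": [-23.5, 1.6, 0], "yaw": -0.4}, {"dp": [-24, 1.6, 0], "yaw": -0.4}]}}

```text
clock: 6.55
eef_pos: [516.8, 211.5, 78.5]
tcp_rot: [3.141, -0.001, 1.658]
contact_force: [-0.2, 5.8, 4.9]
opening: 0.388
grasp_force: 41.0
```

```bash
python3 chk.py t3.png 235
```

```text
edge 15 [579.50134 -68.97724] 7.732366 line 28 [531.97653639  47.25022067] 5.4779797 [[234. 188.]
 [238. 242.]]
line y rel edge 121.60196346310626 x rel -6.977845473632807 skew to go 2.3220205
6.6 [516.83000595 211.49017379  78.55466313] [ 3.14116986e+00 -1.35462779e-03  1.65839481e+00] [-0.5174027   5.37365776  5.96693501] [ 0.84758223  0.01809737 -0.08545843] 0.38785784156854863 40.96819281578064
```

Call:
{"op": "carry_out", "data": {"targets": [{"dp": [-1, 0.1, 0], "yaw": 0}, {"dp": [-3, 0.2, 0], "yaw": -0.1}, {"dp": [-6.5, 0.4, 0], "yaw": -0.1}, {"dp": [-10.5, 0.6, 0], "yaw": -0.2}, {"dp": [-14.5, 0.8, 0], "yaw": -0.3}, {"dp": [-18.5, 1, 0], "yaw": -0.4}, {"dp": [-22.5, 1.2, 0], "yaw": -0.5}, {"dp": [-26.5, 1.4, 0], "yaw": -0.6}, {"dp": [-30.5, 1.7, 0], "yaw": -0.7}, {"dp": [-34.5, 1.9, 0], "yaw": -0.8}, {"dp": [-38.5, 2.1, 0], "yaw": -0.8}, {"dp": [-42.5, 2.3, 0], "yaw": -0.9}]}}

```text
clock: 8.1
eef_pos: [522.8, 169.3, 78.5]
tcp_rot: [3.141, -0.001, 1.674]
contact_force: [-0.4, 6.5, 6.6]
opening: 0.385
grasp_force: 41.0
```

Call:
{"op": "carry_out", "data": {"targets": [{"dp": [-4, 0.2, 0], "yaw": -0.1}, {"dp": [-8, 0.4, 0], "yaw": -0.2}, {"dp": [-12, 0.6, 0], "yaw": -0.3}, {"dp": [-16, 0.8, 0], "yaw": -0.4}, {"dp": [-20, 1, 0], "yaw": -0.5}, {"dp": [-24, 1.1, 0], "yaw": -0.6}, {"dp": [-28, 1.2, 0], "yaw": -0.7}, {"dp": [-31, 1.3, 0], "yaw": -0.8}, {"dp": [-33.5, 1.4, 0], "yaw": -0.8}, {"dp": [-35, 1.5, 0], "yaw": -0.9}, {"dp": [-36, 1.5, 0], "yaw": -0.9}, {"dp": [-36, 1.5, 0], "yaw": -0.9}]}}

```text
clock: 9.6
eef_pos: [528.0, 133.7, 78.5]
tcp_rot: [3.141, -0.001, 1.69]
contact_force: [-0.6, 4.7, 6.8]
opening: 0.388
grasp_force: 41.1
```

```bash
python3 chk.py t4.png 269;python3 - <<'E'
from m import *
im=cv2.imread('pics/t4.png')
cv2.imwrite('pics/c4.png',cv2.resize(im[150:285,110:380],None,fx=2.9,fy=2.9,interpolation=cv2.INTER_CUBIC))
E
```

```text
edge 15 [580.7196  -68.49635] 7.8439007 line 23 [541.64848822 -30.8066791 ] 7.114616 [[266.83112583 188.        ]
 [271.57309942 234.        ]]
line y rel edge 42.64352208768397 x rel -7.988916920621781 skew to go 0.6853843
9.65 [527.97293443 133.64657352  78.53870014] [ 3.14143961e+00 -1.16658053e-03  1.68978489e+00] [-0.09712243  5.71967055  6.57306017] [ 0.78748103  0.09184666 -0.07713546] 0.3901194876169059 41.08932316303253
```

View pics/c4.png

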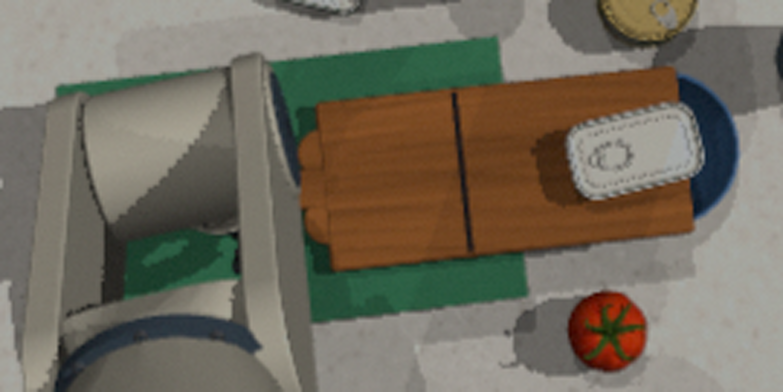

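The line runs from crop (455,93) to (470,250), about 43 mm short of the edge. The tin is in its place and the neighbours are clear.

Call:
{"op": "carry_out", "data": {"targets": [{"dp": [-1, 0, 0], "yaw": 0}, {"dp": [-3, 0.1, 0], "yaw": -0.1}, {"dp": [-6.5, 0.2, 0], "yaw": -0.1}, {"dp": [-10.5, 0.3, 0], "yaw": -0.2}, {"dp": [-14.5, 0.4, 0], "yaw": -0.3}, {"dp": [-18.5, 0.5, 0], "yaw": -0.4}, {"dp": [-22.5, 0.6, 0], "yaw": -0.5}, {"dp": [-26.5, 0.6, 0], "yaw": -0.6}, {"dp": [-30, 0.7, 0], "yaw": -0.6}, {"dp": [-33, 0.7, 0], "yaw": -0.6}, {"dp": [-35, 0.7, 0], "yaw": -0.6}, {"dp": [-36, 0.7, 0], "yaw": -0.6}]}}

```text
clock: 11.15
eef_pos: [533.0, 98.1, 78.5]
tcp_rot: [3.141, -0.001, 1.7]
contact_force: [-0.2, 6.7, 7.4]
opening: 0.39
grasp_force: 41.1
```

```bash
python3 chk.py t5.png 284
```

```text
edge 15 [559.3349  -71.14087] 8.072035 line 23 [546.07780044 -66.56560677] 7.934836 [[281.57352941 188.        ]
 [287.         232.        ]]
line y rel edge 6.332126159597047 x rel -8.453628739414558 skew to go -0.13483572
11.2 [533.01741335  97.97052805  78.51239971] [ 3.14140327e+00 -1.21766934e-03  1.70034983e+00] [-0.4627418   5.16626775  6.7505205 ] [0.91479885 0.01451359 0.0381055 ] 0.38729134393272246 41.11102044582367
```

Call:
{"op": "carry_out", "data": {"targets": [{"dp": [-1, 0, 0], "yaw": 0}, {"dp": [-2.5, 0, 0], "yaw": 0}, {"dp": [-4.5, 0.1, 0], "yaw": 0.1}, {"dp": [-6, 0.1, 0], "yaw": 0.1}, {"dp": [-7, 0.1, 0], "yaw": 0.1}, {"dp": [-7.2, 0.1, 0], "yaw": 0.1}, {"dp": [-7.2, 0.1, 0], "yaw": 0.1}, {"dp": [-7.2, 0.1, 0], "yaw": 0.1}]}}

```text
clock: 12.2
eef_pos: [534.0, 91.0, 78.5]
tcp_rot: [3.141, -0.001, 1.699]
contact_force: [-0.3, 5.4, 7.8]
opening: 0.388
grasp_force: 41.1
```

```bash
python3 chk.py t6.png 287;python3 - <<'E'
from m import *
im=cv2.imread('pics/t6.png')
cv2.imwrite('pics/c6.png',cv2.resize(im[155:275,230:390],None,fx=5,fy=5,interpolation=cv2.INTER_CUBIC))
I=im[:,:,::-1].astype(float).sum(2)
# darkest-line centroid along whole line, against the t1 edge line
row=[]
for v in range(182,236,2):
    a=I[v,276:298];d=np.clip(np.median(a)*.6-a,0,None)
    if d.sum()>20:row.append((276+(d*np.arange(22)).sum()/d.sum(),v))
L=ray('top',row,88)[:,:2];a=np.radians(7.76);ey=np.array([-np.sin(a),np.cos(a)])
print(len(row),((L-[561.19,-71.57])@ey).round(1))
i1=cv2.imread('pics/t1.png')
shot('side','side6.png')
s=cv2.imread('pics/side6.png');cv2.imwrite('pics/s6.png',cv2.resize(s[130:330,170:390],None,fx=3,fy=3,interpolation=cv2.INTER_CUBIC))
E
```

```text
edge 15 [560.0024  -71.06864] 8.078055 line 23 [546.22155856 -73.74932653] 7.9210887 [[284.94117647 188.        ]
 [290.         232.        ]]
line y rel edge -0.785610623269555 x rel -9.286143332746457 skew to go -0.121088505
12.25 [534.02975824  90.94742015  78.49803439] [ 3.14139259e+00 -1.19604360e-03  1.69865310e+00] [-0.85703045  6.17231415  6.70002273] [ 0.97802554  0.03940265 -0.01191326] 0.3884123859059424 41.11776351928711
26 [-0.2  0.3  0.2 -0.7 -0.3  0.2  0.4  0.1 -0.2  0.   0.1 -0.1 -0.5 -0.3
  0.4 -0.5 -0.3 -0.1  0.5  0.  -0.7 -0.2  0.   0.  -0.8 -0.3]
```

View pics/c6.png

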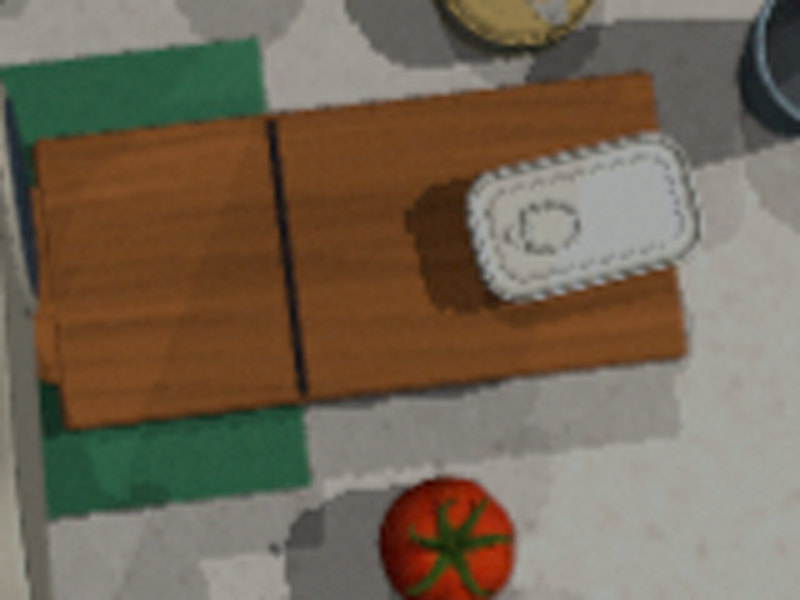

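View pics/s6.png

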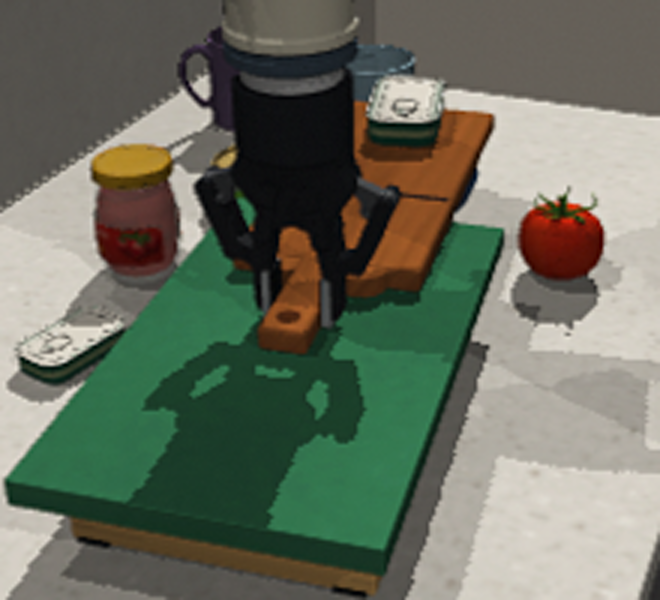

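The line lies along the edge: the green corners at crop (262,110) and (305,400) meet it, with an offset of about 0.2 mm and skew under 0.2°. The side view shows the board level and held, with the tin in place.

```bash
python3 -c "
from rig import r
print(abs(r.sense()['qvel']).max());print(r.sign_off())"
```

```text
0.0019229640894478524
the job is handed in; nothing more can be done
None
```

The job is handed in: the board's dark line lies along the riser's edge beside the bowl (about 0.2 mm off, under 0.2° skew), with the board level, still and gripped at the handle, the tin in its place, and the neighbours untouched as far as the pictures show.

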